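# Reset the drum of the pill dispenser

### The job

Set the white pill dispenser back to its start position: press the release bar on its roof so that the caddy pops out, and turn the free-running drum by its rim until the broad mark, which starts hidden underneath, stands straight up at the top. Then push the caddy fully home until it clicks and stays shut with the mark still on top. Leave the other things on the shelf standing where they are.

Things in the scene. Friction and masses are not known exactly. Their poses are not given: they have to be found in the camera images.
- dispenser: White plastic housing, fixed, 120 (x) x 142 (y) x 121 mm high, open at the front. Origin at the centre of its underside; x points away from the open front (front plane at x = -60 mm, more or less facing the robot), y left as seen from the front, z up. When shut, the caddy's front panel (10 mm thick, 132 mm wide, top edge 70 mm above the shelf) covers the lower part of the opening.
- release (a joint): Travel of the release bar in m: 0 up, 0.008 fully pressed. Sprung: 1.6 N to start, about 5 N fully down. The caddy is freed at about 5 mm; the bar comes back up by itself.
- release_top (a point): Centre of the top face of the release bar, a grey bar 30 mm (x) x 66 mm (y) that stands 14 mm above the middle of the housing's roof (top face 135 mm above the shelf when up). Pressed straight down.
- caddy (a joint): How far the caddy is out, in m: 0 latched, 0.088 fully popped out (towards the housing's -x). A spring pushes it out with 5.6 N at 0 and 1.7 N at 0.088. To latch it must be pushed just past 0 (its stop is at -0.004), with about 10 N as it goes over the catch; then it springs back to 0 and stays. Pushed less far, it comes out again.
- lip (a point): Centre of the front face of the push lip, a block 70 mm wide, 22 mm high (46 to 68 mm above the shelf) standing 28 mm out of the caddy's front panel. Moves with the caddy; the face looks to the housing's -x and lies 98 mm in front of the housing's origin when latched. Pushed along the housing's +x.
- hub (a point): Centre of the drum, 62 mm above the shelf; moves with the caddy (37 mm in front of the housing's origin when latched, 125 mm when out, then clear of the housing). Axes as the housing's. The caddy's front panel stands 10 mm before the drum, 70 mm high, its bearing post 4 mm behind it, 68 mm high; above these both drum faces are free, with 52 mm behind to the housing when out.
- drum (a joint): Angle of the drum in rad, free-spinning without end (may pass 2 pi): 0 with the mark straight up. The axle lies along the housing's x; the angle grows as the top of the drum moves to the housing's -y (right as seen from the front). It runs lightly (0.012 N m friction), is balanced and stops within moments when let go.
- mark (a point): Middle of the mark on the rim, 50 mm from the axle; z points outward. The drum is a white disc, 100 mm across, 26 mm thick, on edge, its lower half inside the caddy. 13 thin grey lines (1.6 mm) and this one broad grey stripe (14 mm wide, across the whole rim and 16 mm down both faces) divide the rim evenly. The stripe lies flush and cannot be felt.
- glass_bowl: Bystander: clear glass bowl, 150 mm across, 65 mm high; origin at the centre of its underside.
- stork: Bystander: white porcelain stork figurine, about 176 mm high on a 72 mm round foot, beak 86 mm out to its -x; origin at the centre of its underside.
- remote: Bystander: black remote, 170 (x) x 45 x 18 mm, lying flat; origin at the centre of its underside.
- coaster: Bystander: round ceramic coaster, 100 mm across, 8 mm thick; origin at the centre of its underside.
- keepsake_box: Bystander: wooden box with a brass latch, 104 (x) x 134 x 74 mm high; origin at the centre of its underside.
- pill_carton: Bystander: plain white carton, 45 (x) x 100 x 60 mm high; origin at the centre of its underside.
- glasses_case: Bystander: dark spectacle case, 60 (x) x 160 x 38 mm high; origin at the centre of its underside.
Things that resemble listed ones, but are neither listed nor needed, are in the scene too. What is meant by the dispenser is not blue, and is the larger of those in its own colour.

How it is judged:
By the outcome, as a careful person would: the job done as asked, in the order asked, and still so for the second after the job is handed in, with the robot touching nothing.
It also fails if it takes over 72 s, if anything falls off the work surface, if the arm or the gripper's body presses on something with over 40 N, if the wrist force passes 120 N, or if a joint passes its speed limit or range.

### The arm

A 7-joint arm with a two-finger parallel gripper is mounted at the origin on the work surface. World frame = base frame: x ahead of the robot, y to its left, z up, the work surface at z = 0. Lengths are in m, angles in rad, forces in N, time in s.
With the tool pointing down it reaches from about 0.4 to 0.85 m from the base axis. Payload 10.4 kg.
Tool frame: the origin (TCP) lies where the fingers leave the gripper's body, on its centre line; the fingertips stand 73 mm ahead of it and the grasp point (between the pads) lies 54 mm ahead of it; z points along the fingers, y is the line along which they close (so a half turn about z gives the same grasp; the last joint's range is limited). The gripper opens to 85 mm and grips with 20 to 120 N. Pads are 22 mm wide; open, the fingers measure 114 mm over their backs; the gripper's body (76 mm by 85 mm) begins 54 mm behind the grasp point. The pads swing forward as they close: fully open they stand 13 mm farther back than shut.
Start: joints at [-1.283, 0.332, -0.065, 1.46, 0.022, 1.35, -0.088], TCP at [0.191, 0.595, 0.304] pointing down, gripper open.
Joint ranges: [-2.6, 2.6], [-0.5, 2.12], [-1.47, 1.34], [0.16, 2.42], [-1.27, 4.41], [0.06, 2.06], [-2.6, 2.6]. Speed limits (rad/s): [2.22, 2.22, 2.79, 2.79, 3.14, 3.14, 3.14].

### API

Orientations are given as a unit quaternion [x, y, z, w].
In Python, from workcell import manip, camera gives the robot as it stands. The module is installed in compiled form; this text tells all that it offers.
- The arm moves only by the shell command python3 -m creep 'ROWS' [OPENING] [FORCE]. ROWS is JSON, a list of rows, each a list of 2 entries, a list of its own where there are three numbers: the shift along the tool's x, y, z in mm, then the turn about the tool's z in rad. In form: [[[tx, ty, tz], twist], ...]. A call has 1 to 5 rows; each row is the pose to reach, as a shift and turn from the pose commanded when the call began, along the tool's axes at that moment; what a row does not reach only later rows make up. A row lasts 1/12 s, in which the tool goes at most 41.7 mm and 7.16 degrees, less where a joint would pass 70% of its speed; a pose out of reach is approached as far as the arm can. A call with a gripper value outside its range is refused whole. OPENING is the opening, from 0 (shut) to 1 (fully open), set as the call begins (- or left out, the last holds). The fingers move at their own pace and stop on an object; FORCE is the grip in N (left out, the last holds). Time passes only in rows, so rows that repeat a pose let the fingers close. It gives the time, the measured TCP pose, the force, the opening and the grip force at its end, in the units of the state.
- manip.get_obs(): the state, without advancing time (a new reading comes with each control period).
- camera(name): name is "scene" or "top"; returns a dict with "pixels" (420x560x3 uint8, red, green, blue), "z_map" (420x560 float32, m along the optical axis (not along the pixel's ray), 0 where there is no reading), "fx", "fy", "cx", "cy" (pixels), "distortion" ([k1, k2, p1, p2, k3] as OpenCV has them; the pictures are not rectified), "extrinsics" (4x4, takes a point from world to camera coordinates). Camera axes: x right, y down, z forward; pixel columns grow to the right and rows downward; lengths in m; the calibration is good to about 2 mm. A picture is of the moment at which its call begins.
- manip.hand_in(): hands the job in; it is judged then, once.
The state is a dict: "clock": time; "joint_pos": joint angles; "joint_velocities": joint speeds; "tau": joint torques, N m; "position": TCP position; "ee_rot": TCP orientation; "ft_force": force on the tool from outside, world axes, zero at the start; "torque": the same for the moment, N m; "grip_width": opening from 0.0 (shut) to 1.0 (fully open); "grasp_force": force on a finger pad.
Only numpy, scipy, OpenCV 4.12 (cv2) and the standard library are available. Lean on these libraries where they do the work, as an engineer would, in place of code of your own. Each camera call takes 0.05 s, during which the arm holds its last target. There are 200 camera calls.

## Working session

There is one attempt and no reset: what is moved stays moved. The work goes in short steps, Python scripts to look and compute and a shell command to move; the robot and the scene stay as the last step left them, time stands still between calls to the robot, and variables do not carry over. Pictures are saved under pics/ and viewed, at most 10 in all, crops included, and the job is handed in when it is done.

```bash
mkdir -p pics
cat > h.py <<'E'
import numpy as np, cv2
from workcell import manip, camera
from scipy.spatial.transform import Rotation as R
def cloud(c):
    h,w=c["z_map"].shape
    K=np.array([[c["fx"],0,c["cx"]],[0,c["fy"],c["cy"]],[0,0,1]])
    u,v=np.meshgrid(np.arange(w),np.arange(h))
    p=cv2.undistortPoints(np.stack([u,v],-1).reshape(-1,1,2).astype(np.float64),K,np.array(c["distortion"])).reshape(h,w,2)
    z=c["z_map"][...,None].astype(float)
    P=np.concatenate([p*z,z],-1)
    T=np.linalg.inv(np.array(c["extrinsics"]))
    W=P@T[:3,:3].T+T[:3,3]
    W[c["z_map"]==0]=np.nan
    return W
def save(c,n,crop=None,s=1):
    im=c["pixels"][...,::-1]
    if crop: x0,y0,x1,y1=crop; im=im[y0:y1,x0:x1]
    cv2.imwrite("pics/"+n,cv2.resize(im,None,fx=s,fy=s,interpolation=cv2.INTER_CUBIC))
E
python3 - <<'E'
from h import *
for n in("scene","top"):
    c=camera(n); save(c,n+"0.png"); np.savez(n+"0.npz",W=cloud(c),p=c["pixels"])
    T=np.linalg.inv(np.array(c["extrinsics"])); print(n,T.round(3).tolist())
o=manip.get_obs(); print(o["position"],o["ee_rot"],o["ft_force"],o["clock"])
E
```

```text
scene [[-0.661, 0.626, -0.413, 1.025], [0.75, 0.553, -0.363, 0.41], [0.001, -0.55, -0.835, 1.076], [0.0, 0.0, 0.0, 1.0]]
top [[-0.023, -0.998, 0.062, 0.473], [-1.0, 0.024, 0.004, -0.01], [-0.006, -0.062, -0.998, 1.176], [0.0, 0.0, 0.0, 1.0]]
[0.19104108 0.59483667 0.30322056] [ 1.54746157e-01  9.87954073e-01 -6.08565483e-04 -7.48463623e-05] [-0.16459547 -0.36644351  0.23118306] 0.1
```

View pics/scene0.png

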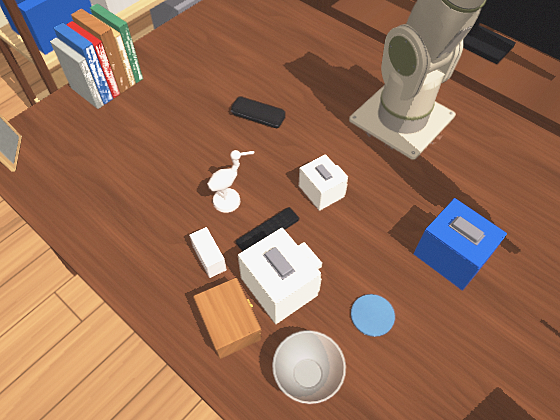

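View pics/top0.png

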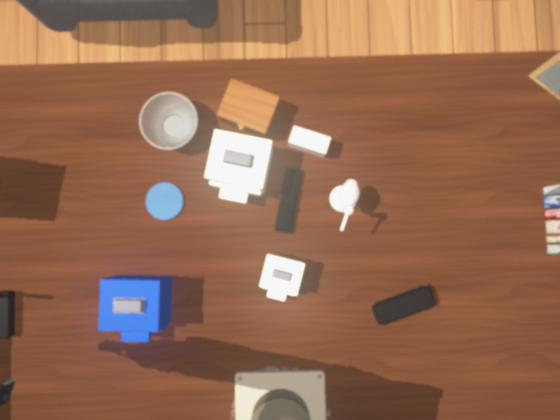

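The top view shows three dispensers: a large white one at (238,162), a small white one at (282,277) and a blue one at (130,306). The large white one fits the description, since it isn't blue and is the bigger of the two whites. Its lip is at (235,192), facing the robot. The remote (288,200), box (249,105), bowl (169,121) and coaster (164,201) are close to it.

Run:
```python
from h import *
for n,box in(("top",(195,115,290,215)),("scene",(230,220,330,325))):
    d=np.load(n+"0.npz"); W=d["W"]; p=d["p"].astype(int)
    m=np.zeros(W.shape[:2],bool); x0,y0,x1,y1=box; m[y0:y1,x0:x1]=1
    sat=p.max(-1)-p.min(-1)
    z=W[...,2]
    for nm,a,b,k in(("bar",.128,.145,1),("roof",.112,.126,1),("lip",.060,.076,1)):
        q=m&(z>a)&(z<b)&(sat<60)
        q=cv2.morphologyEx(q.astype(np.uint8),cv2.MORPH_OPEN,np.ones((3,3)))
        nl,l,s,cc=cv2.connectedComponentsWithStats(q)
        for i in range(1,nl):
            if s[i,4]<60: continue
            P=W[l==i]; r=cv2.minAreaRect((P[:,:2]*1000).astype(np.float32))
            print(n,nm,s[i],P.mean(0).round(4),np.round(r[0],1),np.round(r[1],1),round(r[2],1))
d=np.load("top0.npz"); cv2.imwrite("pics/crop.png",cv2.resize(d["p"][65:225,130:350,::-1],None,fx=3,fy=3,interpolation=cv2.INTER_CUBIC))
```

```text
top bar [223 150  30  17 362] [0.6538 0.0861 0.1343] [654.5  86.8] [68.9 30.4] 77.5
top roof [ 204  130   68   59 2542] [0.6535 0.086  0.1209] [654.3  86.4] [144.5 120.3] 77.5
top lip [211 182  39  21 469] [0.5792 0.1062 0.068 ] [579.8 115. ] [98.7 38. ] 77.0
scene bar [266 248  27  27 394] [0.6549 0.0876 0.1347] [653.7  86.9] [66.4 31.5] 77.5
scene roof [ 239  228   82   76 2867] [0.6573 0.0907 0.1209] [653.9  86.7] [143.4 121. ] 77.0
scene lip [300 243  22  24 204] [0.5682 0.108  0.0679] [568.4 106.9] [70.1 20. ] 75.5
```

View pics/crop.png

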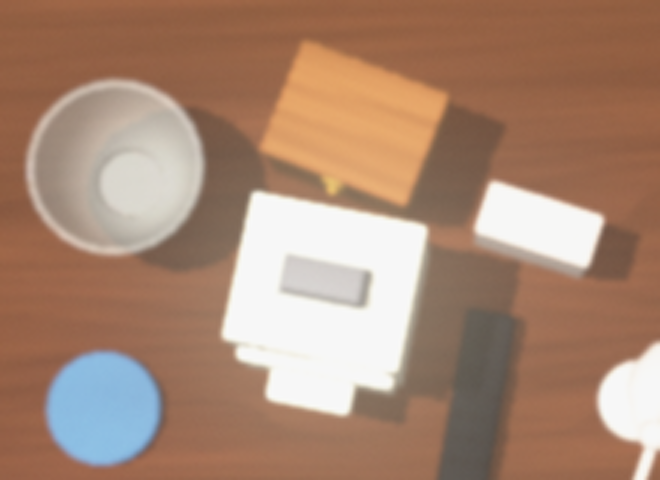

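Confirmed: the large white one, with its bar at (654, 87) mm and top at z = 134 mm. The roof measures 144x120 mm and yaw is -12.5°. I'll move above the bar with the gripper shut.

```bash
python3 -m creep '[[[-30,-17,0],0],[[-60,-34,0],0],[[-90,-51,0],0],[[-120,-68,0],0],[[-149,-86,0],0]]' 0 20
python3 -m creep '[[[-30,-17,0],0],[[-60,-34,0],0],[[-90,-51,0],0],[[-120,-68,0],0],[[-149,-86,0],0]]'
python3 -m creep '[[[-30,-17,0],0],[[-60,-34,0],0],[[-90,-51,0],0],[[-120,-68,0],0],[[-149,-86,0],0]]'
python3 -m creep '[[[-30,-17,0],0],[[-60,-34,0],0],[[-90,-51,0],0],[[-120,-68,0],0],[[-149,-86,0],0]]'
python3 -m creep '[[[0,0,0],0.11],[[0,0,0],0.22],[[0,0,0],0.33],[[0,0,0],0.44],[[0,0,0],0.55]]'
python3 -m creep '[[[0,0,0],0.11],[[0,0,0],0.22],[[0,0,0],0.33],[[0,0,0],0.44],[[0,0,0],0.55]]'
python3 -m creep '[[[0,0,0],0.11],[[0,0,0],0.22],[[0,0,0],0.33],[[0,0,0],0.378],[[0,0,0],0.378]]'
cat >> h.py <<'E'
O=np.array([.6542,.0868]); a=np.deg2rad(-12.5); X=np.array([np.cos(a),np.sin(a)]); Y=np.array([-X[1],X[0]])
def st():
    o=manip.get_obs(); d=np.array(o["position"][:2])-O; r=R.from_quat(o["ee_rot"]).as_matrix()
    f=np.array(o["ft_force"])
    print("t %.2f TCP housing x %.1f y %.1f z %.1f | tooly yaw %.2f toolz"%(o["clock"],d@X*1e3,d@Y*1e3,o["position"][2]*1e3,np.degrees(np.arctan2(r[1,1],r[0,1]))),r[:,2].round(3),"f hx %.1f hy %.1f z %.1f"%(f[:2]@X,f[:2]@Y,f[2]),"grip %.3f %.1f"%(o["grip_width"],o["grasp_force"]))
E
python3 -c "from h import *; st(); print(manip.get_obs()['joint_pos'])"
```

```text
clock: 0.52
position: [0.3077, 0.4661, 0.3036]
ee_rot: [0.155, 0.988, -0.0, -0.0]
ft_force: [1.1, -0.1, -0.1]
grip_width: 0.301
grasp_force: 0.0
clock: 0.93
position: [0.4231, 0.3386, 0.3037]
ee_rot: [0.155, 0.988, -0.0, -0.0]
ft_force: [1.1, 0.7, 0.2]
grip_width: 0.003
grasp_force: 0.0
clock: 1.35
position: [0.5386, 0.2113, 0.3036]
ee_rot: [0.155, 0.988, -0.0, -0.0]
ft_force: [0.8, 0.4, 0.7]
grip_width: 0.001
grasp_force: 0.0
clock: 1.77
position: [0.6542, 0.0841, 0.3034]
ee_rot: [0.155, 0.988, -0.0, -0.0]
ft_force: [1.0, 0.9, -0.3]
grip_width: -0.004
grasp_force: 0.0
clock: 2.18
position: [0.6533, 0.0852, 0.3033]
ee_rot: [0.42, 0.908, -0.0, -0.0]
ft_force: [-0.1, 0.8, -0.6]
grip_width: -0.002
grasp_force: 0.0
clock: 2.6
position: [0.6532, 0.0854, 0.3034]
ee_rot: [0.65, 0.76, -0.0, -0.0]
ft_force: [-0.4, -0.4, 0.3]
grip_width: -0.001
grasp_force: 0.0
clock: 3.02
position: [0.6532, 0.0855, 0.3034]
ee_rot: [0.78, 0.625, -0.0, -0.0]
ft_force: [-0.3, -1.5, 0.1]
grip_width: 0.004
grasp_force: 0.0
t 3.02 TCP housing x -0.7 y -1.5 z 303.4 | tooly yaw -12.61 toolz [-0.001 -0.    -1.   ] f hx 0.0 hy -1.6 z 0.1 grip 0.004 0.0
[-0.63441739  0.45260483  0.61224203  1.3908211  -0.25861869  1.37941777
 -0.24067758]
```

```bash
python3 -m creep '[[[0,0,25],0],[[0,0,50],0],[[0,0,70],0],[[0,0,82],0],[[0,0,88],0]]' >/dev/null
python3 -c "from h import *; st()"
python3 -m creep '[[[0,0,3],0],[[0,0,5],0],[[0,0,7],0],[[0,0,8],0],[[0,0,8],0]]' > /dev/null
python3 -c "from h import *; st()"
```

```text
t 3.43 TCP housing x -1.2 y -1.8 z 213.9 | tooly yaw -12.40 toolz [-0.003 -0.    -1.   ] f hx -0.4 hy 0.0 z 0.5 grip -0.003 0.0
t 3.85 TCP housing x -0.3 y -1.6 z 208.4 | tooly yaw -12.48 toolz [ 0.001  0.    -1.   ] f hx -1.2 hy 0.4 z 0.4 grip -0.001 0.0
```

```bash
python3 -m creep '[[[0,0,2],0],[[0,0,3],0],[[0,0,4],0],[[0,0,5],0],[[0,0,6],0]]' |grep force
python3 -c "from h import *; st()"
python3 -m creep '[[[0,0,1],0],[[0,0,1],0],[[0,0,1],0]]' |grep ft
python3 - <<'E'
from h import *
st(); c=camera("top"); save(c,"t1.png",(190,110,290,240),4)
W=cloud(c); z=W[...,2]; P=W[110:260,190:290][(z[110:260,190:290]>.09)&(z[110:260,190:290]<.116)]
d=(P[:,:2]-O); print((d@X).mean()*1e3,(d@Y).mean()*1e3,len(P), P[:,2].max())
E
```

```text
ft_force: [1.2, 0.6, 2.5]
grasp_force: 1.7
t 4.27 TCP housing x -0.1 y -1.6 z 202.4 | tooly yaw -12.49 toolz [ 0.001  0.    -1.   ] f hx 1.0 hy 0.9 z 2.5 grip -0.001 1.7
ft_force: [1.7, 0.2, 4.2]
t 4.52 TCP housing x -0.2 y -1.5 z 201.2 | tooly yaw -12.49 toolz [ 0.001  0.    -1.   ] f hx 1.6 hy 0.6 z 4.2 grip 0.001 1.9
-20.671553714654944 -63.521247499920705 51 0.11580555191953201
```

View pics/t1.png

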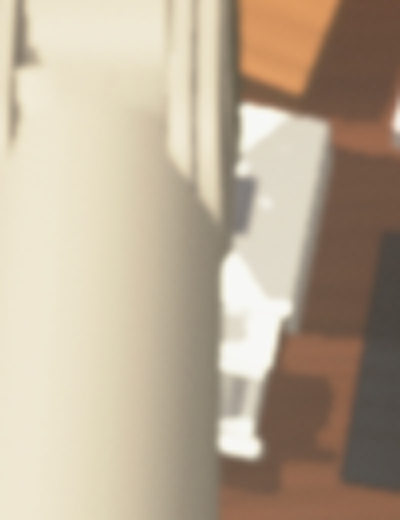

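The visible part shows the caddy out: the lip is now at crop (240,440) and the drum at (245,330). The arm hides the rest, so I'll lift, back off and look from the scene camera.

```bash
python3 -m creep '[[[0,0,-25],0],[[0,0,-50],0],[[0,-30,-60],0],[[0,-65,-70],0],[[0,-100,-70],0]]' 0.6 >/dev/null
python3 -m creep '[[[0,-12,0],0],[[0,-24,0],0],[[0,-24,0],0]]' >/dev/null
python3 - <<'E'
from h import *
st(); c=camera("scene"); save(c,"s1.png",(230,180,370,330),4)
W=cloud(c); d=W[...,:2]-O; hx=d@X*1e3; hy=d@Y*1e3; z=W[...,2]*1e3
m=(hx<-75)&(hx>-200)&(abs(hy)<60)
for a,b in((106,115),(85,100),(62,72)):
    q=m&(z>a)&(z<b)
    if q.any(): print(a,b,q.sum(),np.percentile(hx[q],[2,50,98]).round(1),np.percentile(hy[q],[2,50,98]).round(1),np.percentile(z[q],[2,98]).round(1))
E
```

```text
t 5.23 TCP housing x -126.8 y -1.3 z 270.6 | tooly yaw -12.39 toolz [-0.002  0.001 -1.   ] f hx 0.0 hy -0.7 z 1.0 grip 0.598 0.0
106 115 219 [-138.1 -125.4 -112.1] [-23.3   2.4  27. ] [106.4 114.3]
85 100 173 [-137.2 -114.6 -111.7] [-40.5  24.3  43.9] [85.4 99.6]
62 72 524 [-184.9 -161.3 -103.3] [-51.4   9.4  56.6] [62.4 71.8]
```

View pics/s1.png

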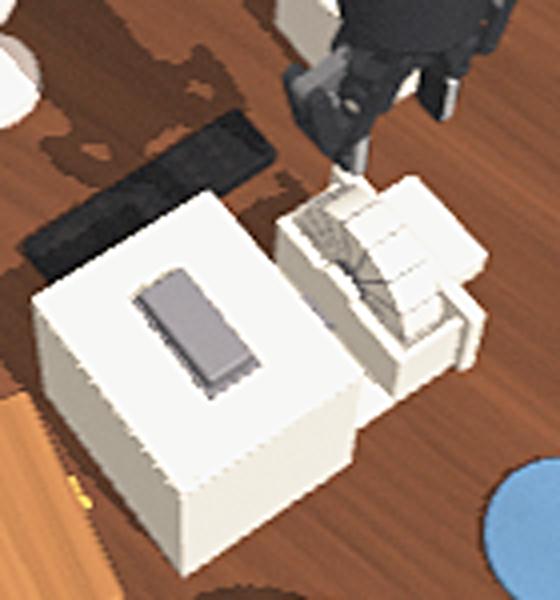

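The drum is out and clear, with its hub at about x -125, y +1. The rim shows thin lines only, so the mark is still hidden. I'll pinch the drum at +45° (left side) and swing it over to -45°.

```bash
python3 -m creep '[[[12,1,30],0],[[24,2,60],0],[[35,2,90],0],[[35,2,112],0],[[35,2,124],0]]' >/dev/null
python3 -m creep '[[[0,0,0],0],[[0,0,0],0]]' >/dev/null
python3 -c "from h import *; st()"
python3 -m creep '[[[0,0,0],0],[[0,0,0],0],[[0,0,0],0],[[0,0,0],0],[[0,0,0],0]]' 0 20 >/dev/null
python3 -c "from h import *; st()"
```

```text
t 5.87 TCP housing x -121.8 y 32.6 z 147.1 | tooly yaw -12.56 toolz [-0.    -0.001 -1.   ] f hx -0.1 hy 0.6 z 0.1 grip 0.598 0.0
t 6.28 TCP housing x -121.9 y 33.7 z 148.3 | tooly yaw -12.50 toolz [ 0.002  0.001 -1.   ] f hx -1.6 hy -0.1 z 7.3 grip 0.300 25.3
```

```bash
python3 -m creep '[[[-5.5,0,-4.7],0],[[-11.6,0,-8.5],0],[[-18.3,0,-11.2],0],[[-25.3,0,-12.9],0],[[-32.5,0,-13.5],0]]' >/dev/null
python3 -c "from h import *; st()"
python3 -m creep '[[[-7.2,0,0.6],0],[[-14.2,0,2.3],0],[[-20.9,0,5],0],[[-27,0,8.8],0],[[-32.5,0,13.5],0]]' >/dev/null
python3 -c "from h import *; st()"
python3 -m creep '[[[0,0,0],0],[[0,0,0],0],[[0,0,0],0]]' 0.6 >/dev/null
python3 -m creep '[[[0,0,-35],0],[[0,0,-70],0],[[0,0,-100],0],[[0,0,-120],0],[[0,0,-120],0]]' >/dev/null
python3 - <<'E'
from h import *
st(); c=camera("scene"); save(c,"s2.png",(280,210,370,290),7); np.savez("s2.npz",W=cloud(c),p=c["pixels"])
E
```

```text
t 6.70 TCP housing x -122.7 y 2.2 z 161.5 | tooly yaw -12.42 toolz [ 0.001  0.003 -1.   ] f hx -2.5 hy 6.3 z -0.5 grip 0.300 23.6
t 7.12 TCP housing x -121.8 y -31.0 z 148.5 | tooly yaw -12.48 toolz [ 0.003  0.003 -1.   ] f hx -2.1 hy 3.4 z 6.8 grip 0.302 26.9
t 7.78 TCP housing x -120.8 y -31.0 z 271.6 | tooly yaw -12.49 toolz [ 0.006  0.003 -1.   ] f hx 0.4 hy -0.0 z -0.6 grip 0.598 0.0
```

View pics/s2.png

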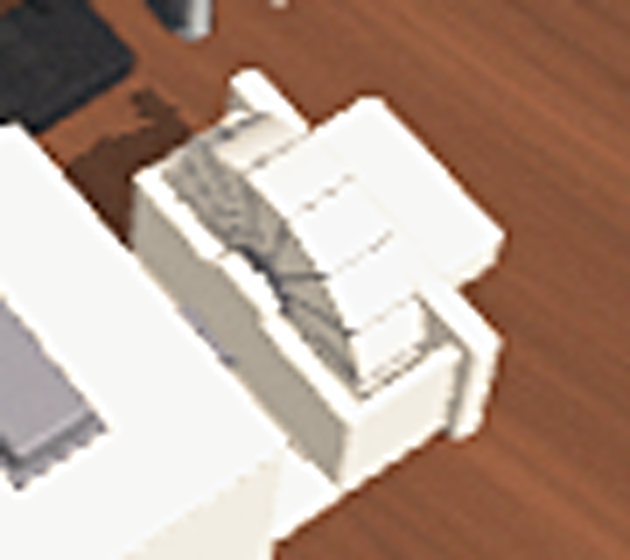

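Still only thin lines, with the mark just below the visible part of the rim. I'll do a second stroke.

```bash
python3 -m creep '[[[20,-1,0],0],[[40,-2,20],0],[[64,-3,60],0],[[64,-3,95],0],[[64,-3,121],0]]' >/dev/null
python3 -m creep '[[[0,0,2],0],[[0,0,2],0]]' >/dev/null
python3 -m creep '[[[0,0,0],0],[[0,0,0],0],[[0,0,0],0],[[0,0,0],0]]' 0 20 >/dev/null
python3 -c "from h import *; st()"
python3 -m creep '[[[-5.5,0,-4.7],0],[[-11.6,0,-8.5],0],[[-18.3,0,-11.2],0],[[-25.3,0,-12.9],0],[[-32.5,0,-13.5],0]]' >/dev/null
python3 -m creep '[[[-7.2,0,0.6],0],[[-14.2,0,2.3],0],[[-20.9,0,5],0],[[-27,0,8.8],0],[[-32.5,0,13.5],0]]' >/dev/null
python3 -c "from h import *; st()"
python3 -m creep '[[[0,0,0],0],[[0,0,0],0],[[0,0,0],0]]' 0.6 >/dev/null
python3 -m creep '[[[0,0,-35],0],[[0,0,-70],0],[[0,0,-100],0],[[0,0,-120],0],[[0,0,-120],0]]' >/dev/null
python3 - <<'E'
from h import *
st(); c=camera("scene"); save(c,"s3.png",(280,210,370,290),7); np.savez("s3.npz",W=cloud(c),p=c["pixels"])
E
```

```text
t 8.75 TCP housing x -125.3 y 32.1 z 144.1 | tooly yaw -12.52 toolz [ 0.001  0.    -1.   ] f hx 2.4 hy -0.8 z -2.7 grip 0.301 24.3
t 9.58 TCP housing x -125.3 y -31.8 z 145.1 | tooly yaw -12.46 toolz [ 0.002  0.003 -1.   ] f hx -2.0 hy 5.7 z 4.8 grip 0.303 24.6
t 10.25 TCP housing x -123.8 y -32.1 z 268.6 | tooly yaw -12.49 toolz [ 0.006  0.003 -1.   ] f hx 0.5 hy 1.4 z 0.5 grip 0.604 0.0
```

View pics/s3.png

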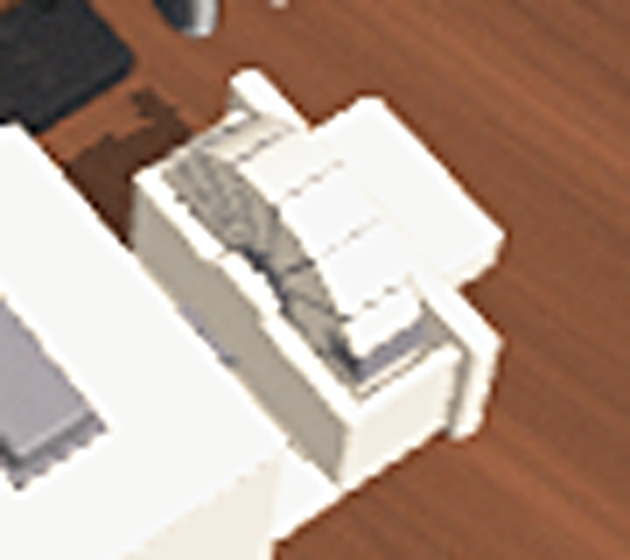

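The mark has appeared on the left rim at crop (405,345). I'll measure its angle.

```bash
cat >> h.py <<'E'
def markang(W,p,yc=1.0):
    d=W[...,:2]-O; hx=d@X*1e3; hy=d@Y*1e3-yc; z=W[...,2]*1e3
    r=np.hypot(hy,z-62); hsv=cv2.cvtColor(p,cv2.COLOR_RGB2HSV)
    rim=(abs(hx+125)<12)&(abs(r-50)<3.5)&(z>64)
    m=rim&(hsv[...,2]<200)&(hsv[...,1]<50)
    m=cv2.morphologyEx(m.astype(np.uint8),cv2.MORPH_OPEN,np.ones((2,2)))>0
    an=np.degrees(np.arctan2(hy,z-62))
    print("mark px",m.sum(),"angle toward +y: med",np.median(an[m]),np.percentile(an[m],[5,95]),"hx",np.median(hx[m]),"r",np.median(r[m]), "rim range",np.percentile(an[rim],[1,99]),"r",np.median(r[rim]))
    return m
E
python3 - <<'E'
from h import *
d=np.load("s3.npz"); m=markang(d["W"],d["p"]); ys,xs=np.nonzero(m); print(np.median(xs),np.median(ys), ((xs-280)*7).min(),((xs-280)*7).max(),((ys-210)*7).min(),((ys-210)*7).max())
E
```

```text
mark px 31 angle toward +y: med 83.30366360230788 [ 75.22724438 105.80480495] hx -128.87769133262987 r 49.29566784352911 rim range [-62.4530883   86.34020355] r 49.867942617183864
337.0 260.0 371 427 329 378
```

The mark is about 83° from the top. I'll do a +45° to 0° stroke that lets go at the top, where opening the fingers doesn't disturb the drum, then measure.

```bash
python3 -m creep '[[[20,0,0],0],[[40,-1,20],0],[[65,-1,60],0],[[65,-1,95],0],[[65,-1,121],0]]' >/dev/null
python3 -m creep '[[[0,0,2],0],[[0,0,2],0]]' >/dev/null
python3 -m creep '[[[0,0,0],0],[[0,0,0],0],[[0,0,0],0],[[0,0,0],0]]' 0 30 >/dev/null
python3 -m creep '[[[-5.5,0,-4.7],0],[[-11.6,0,-8.5],0],[[-18.3,0,-11.2],0],[[-25.3,0,-12.9],0],[[-32.5,0,-13.5],0]]' >/dev/null
python3 -m creep '[[[0,0,0],0],[[0,0,0],0]]' >/dev/null
python3 -c "from h import *; st(); c=camera('scene');markang(cloud(c),c['pixels'])"
python3 -m creep '[[[0,0,0],0],[[0,0,0],0],[[0,0,0],0]]' 0.6 >/dev/null
python3 -m creep '[[[0,0,-35],0],[[0,0,-70],0],[[0,0,-100],0],[[0,0,-107],0],[[0,0,-107],0]]' >/dev/null
python3 - <<'E'
from h import *
st(); c=camera("scene"); m=markang(cloud(c),c["pixels"]); ys,xs=np.nonzero(m); print(np.median(xs),np.median(ys))
E
```

```text
t 11.80 TCP housing x -125.6 y 0.4 z 154.9 | tooly yaw -12.51 toolz [ 0.003  0.001 -1.   ] f hx 3.3 hy 2.1 z 5.9 grip 0.298 30.6
mark px 35 angle toward +y: med 37.74909976502259 [33.4941003  45.02981298] hx -127.35049511870427 r 50.03747385986839 rim range [ 1.24835002 83.9570988 ] r 49.62507048161693
t 12.52 TCP housing x -125.8 y 0.1 z 263.3 | tooly yaw -12.49 toolz [ 0.003  0.002 -1.   ] f hx 0.9 hy -0.1 z -0.5 grip 0.599 0.0
mark px 54 angle toward +y: med 34.51044293740341 [-50.9614281   44.74041871] hx -125.10609234844046 r 49.855248151114324 rim range [-64.63004651  84.32769152] r 49.73729856477848
331.0 245.5
```

```bash
cat >> h.py <<'E'
def mark2(c,yc=1.0):
    W=cloud(c); p=c["pixels"]; d=W[...,:2]-O; hx=d@X*1e3; hy=d@Y*1e3-yc; z=W[...,2]*1e3
    r=np.hypot(hy,z-62); hsv=cv2.cvtColor(p,cv2.COLOR_RGB2HSV); an=np.degrees(np.arctan2(hy,z-62))
    rim=(abs(hx+125)<14)&(abs(r-50)<3.5)&(z>64)
    m=(rim&(hsv[...,2]<200)&(hsv[...,1]<50)).astype(np.uint8)
    n,l,s,cc=cv2.connectedComponentsWithStats(m,connectivity=4)
    if n<2: print("none"); return
    i=1+s[1:,4].argmax(); q=l==i; A=an[q]; h=hx[q]; print("mark n",s[i,4],"px",cc[i],"ang mean %.1f mid %.1f range"%(A.mean(),(A.min()+A.max())/2),A.min().round(1),A.max().round(1),"hx",h.min().round(),h.max().round())
E
python3 -c "from h import *; mark2(camera('scene'))"
python3 -m creep '[[[14,0,30],0],[[28,0,60],0],[[28,0,90],0],[[28,0,110],0],[[28,0,118],0]]' >/dev/null
python3 -m creep '[[[0,0,0],0],[[0,0,0],0]]' >/dev/null
python3 -m creep '[[[0,0,0],0],[[0,0,0],0],[[0,0,0],0],[[0,0,0],0]]' 0 30 >/dev/null
python3 -c "from h import *; st(); mark2(camera('scene'))"
python3 -m creep '[[[-5.2,0,-3.4],0],[[-10.7,0,-6.1],0],[[-16.4,0,-8.1],0],[[-22.3,0,-9.4],0],[[-28.3,0,-9.8],0]]' >/dev/null
python3 -m creep '[[[0,0,0],0],[[0,0,0],0]]' >/dev/null
python3 -c "from h import *; st(); mark2(camera('scene'))"
python3 -m creep '[[[0,0,0],0],[[0,0,0],0],[[0,0,0],0]]' 0.6 >/dev/null
python3 -m creep '[[[0,0,-35],0],[[0,0,-70],0],[[0,0,-100],0],[[0,0,-107],0],[[0,0,-107],0]]' >/dev/null
python3 - <<'E'
from h import *
st(); c=camera("scene"); mark2(c); save(c,"s4.png",(280,210,370,290),7)
c=camera("top"); mark2(c)
E
```

```text
mark n 45 px [331.88888889 247.55555556] ang mean 36.2 mid 36.1 range 29.0 43.3 hx -136.0 -112.0
t 13.53 TCP housing x -125.6 y 27.7 z 144.0 | tooly yaw -12.55 toolz [ 0.002  0.    -1.   ] f hx 5.2 hy 0.9 z -2.7 grip 0.298 32.9
mark n 76 px [313.57894737 230.64473684] ang mean -40.9 mid -51.1 range -87.6 -14.6 hx -138.0 -111.0
t 14.17 TCP housing x -125.6 y 0.6 z 154.5 | tooly yaw -12.49 toolz [ 0.003  0.002 -1.   ] f hx 3.1 hy 3.4 z 4.5 grip 0.300 31.0
mark n 19 px [326.84210526 235.84210526] ang mean 3.4 mid 2.3 range -2.9 7.5 hx -138.0 -122.0
t 14.88 TCP housing x -125.7 y -0.3 z 262.2 | tooly yaw -12.50 toolz [ 0.003  0.002 -1.   ] f hx 0.3 hy 0.4 z -0.1 grip 0.600 0.0
mark n 50 px [323.48 236.88] ang mean 0.8 mid 0.5 range -6.7 7.6 hx -137.0 -112.0
mark n 60 px [246.61666667 213.4       ] ang mean -63.5 mid -67.2 range -87.1 -47.3 hx -135.0 -111.0
```

View pics/s4.png

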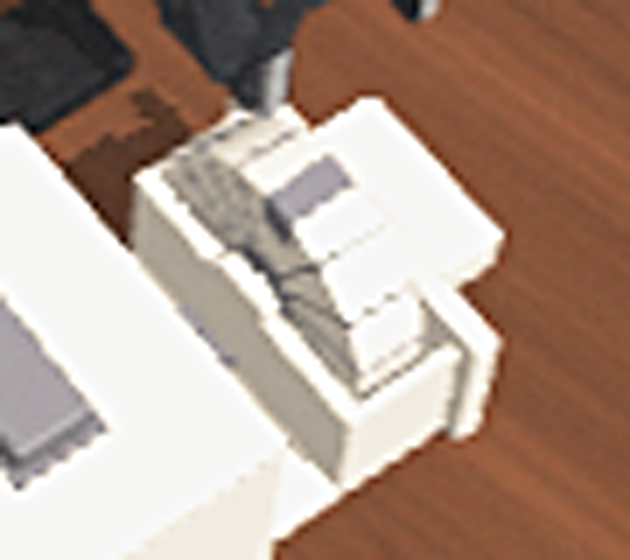

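The mark is on top at crop (313,185), measured within about 1° of vertical. Next I'll move in front of the lip with the gripper shut.

```bash
python3 -m creep '[[[1,-25,0],0],[[1,-50,0],0],[[1,-75,0],0],[[1,-97,0],0],[[1,-97,0],0]]' 0 20 >/dev/null
python3 -m creep '[[[0,0,30],0],[[0,0,60],0],[[0,0,90],0],[[0,0,120],0],[[0,0,132],0]]' >/dev/null
python3 -m creep '[[[0,0,0],0],[[0,0,0],0]]' >/dev/null
python3 -c "from h import *; st(); mark2(camera('scene'))"
```

```text
t 15.98 TCP housing x -223.9 y -0.3 z 127.1 | tooly yaw -12.52 toolz [-0.002 -0.002 -1.   ] f hx 0.1 hy -0.0 z 1.1 grip -0.005 0.0
mark n 57 px [323.64912281 236.54385965] ang mean 0.3 mid -0.2 range -7.9 7.5 hx -137.0 -112.0
```

```bash
python3 -m creep '[[[0,8,0],0],[[0,16,0],0],[[0,24,0],0],[[0,32,0],0],[[0,40,0],0]]' >/dev/null
python3 -c "from h import *; st()"
python3 -m creep '[[[0,10,0],0],[[0,20,0],0],[[0,30,0],0],[[0,40,0],0],[[0,50,0],0]]' >/dev/null
python3 -c "from h import *; st()"
python3 -m creep '[[[0,5,0],0],[[0,9,0],0],[[0,13,0],0],[[0,16,0],0],[[0,18,0],0]]' >/dev/null
python3 -c "from h import *; st()"
```

```text
t 16.45 TCP housing x -182.7 y 0.7 z 128.5 | tooly yaw -12.49 toolz [-0.     0.001 -1.   ] f hx -3.4 hy 0.9 z 2.8 grip 0.002 2.1
t 16.87 TCP housing x -133.1 y 0.5 z 128.1 | tooly yaw -12.47 toolz [-0.002  0.    -1.   ] f hx -6.4 hy 0.0 z 6.1 grip -0.002 3.4
t 17.28 TCP housing x -118.7 y 0.7 z 127.0 | tooly yaw -12.42 toolz [-0.01   0.001 -1.   ] f hx -25.5 hy -2.3 z 15.9 grip 0.000 10.8
```

```bash
cat >> h.py <<'E'
def lip(c):
    W=cloud(c); d=W[...,:2]-O; hx=d@X*1e3; hy=d@Y*1e3; z=W[...,2]*1e3
    q=(abs(z-68)<3)&(hx<-72)&(hx>-210)&(abs(hy)<68)&(c["pixels"].min(-1)>120)
    print("z~68: n",q.sum(),"hx pct",np.percentile(hx[q],[1,5,50,95]).round(1))
E
python3 - <<'E'
from h import *
st(); c=camera("scene"); lip(c); save(c,"s5.png",(240,190,360,280),6)
E
```

```text
t 17.28 TCP housing x -118.7 y 0.7 z 127.0 | tooly yaw -12.42 toolz [-0.01   0.001 -1.   ] f hx -25.5 hy -2.3 z 15.9 grip 0.000 10.8
z~68: n 180 hx pct [-124.2 -104.7  -89.5  -80.2]
```

View pics/s5.png

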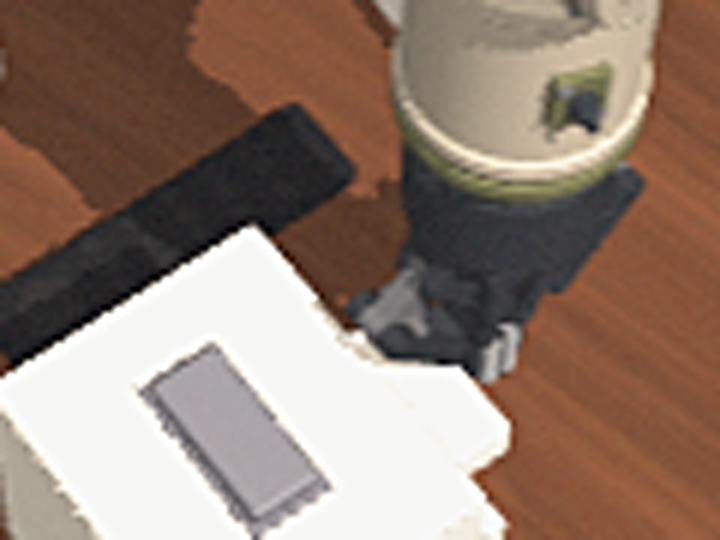

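The caddy is almost or fully home. I'll back off gently and see whether it stays.

```bash
python3 -m creep '[[[0,-3,0],0],[[0,-6,0],0],[[0,-9,0],0],[[0,-12,0],0],[[0,-12,0],0]]' >/dev/null
python3 - <<'E'
from h import *
st(); c=camera("scene"); lip(c)
E
```

```text
t 17.75 TCP housing x -128.9 y 0.4 z 127.8 | tooly yaw -12.48 toolz [-0.002  0.    -1.   ] f hx -9.2 hy -0.9 z 1.0 grip -0.000 4.4
z~68: n 324 hx pct [-127.3 -112.8  -92.5  -80.3]
```

```bash
cat >> h.py <<'E'
def lipf(c):
    W=cloud(c); d=W[...,:2]-O; hx=d@X*1e3; hy=d@Y*1e3; z=W[...,2]*1e3
    q=(abs(z-68)<3)&(hx<-72)&(hx>-210)&(hy>18)&(hy<34)
    print("lip face hx",np.percentile(hx[q],[0,2,5]).round(1),q.sum())
E
python3 -c "from h import *; lipf(camera('scene'));c=camera('scene');lipf(c);save(c,'s6.png',(240,190,360,280),6)"
python3 -m creep '[[[0,3,0],0],[[0,6,0],0],[[0,9,0],0],[[0,11,0],0],[[0,11,0],0]]' >/dev/null
python3 -c "from h import *; st();lipf(camera('scene'))"
```

```text
lip face hx [-115.1 -114.4 -113.6] 73
lip face hx [-115.1 -114.4 -113.2] 87
t 18.32 TCP housing x -118.3 y 0.5 z 127.6 | tooly yaw -12.46 toolz [-0.005  0.    -1.   ] f hx -5.3 hy -0.0 z -3.2 grip -0.000 3.1
lip face hx [-104.8 -104.2 -103.1] 59
```

The lip face is now at -104.4, about 6 mm from latching. I'll push on in small steps.

```bash
python3 -m creep '[[[0,1,0],0],[[0,2,0],0],[[0,3,0],0],[[0,4,0],0],[[0,4,0],0]]' >/dev/null
python3 -c "from h import *; st();lipf(camera('scene'))"
python3 -m creep '[[[0,1,0],0],[[0,2,0],0],[[0,3,0],0],[[0,4,0],0],[[0,4,0],0]]' >/dev/null
python3 -c "from h import *; st();lipf(camera('scene'))"
```

```text
t 18.78 TCP housing x -113.6 y 0.4 z 127.6 | tooly yaw -12.47 toolz [-0.003 -0.    -1.   ] f hx -7.0 hy -0.3 z -2.5 grip 0.000 3.2
lip face hx [-99.3 -99.2 -98.9] 51
t 19.25 TCP housing x -109.4 y 0.5 z 127.6 | tooly yaw -12.47 toolz [-0.002 -0.    -1.   ] f hx -4.9 hy 0.4 z -4.4 grip 0.002 2.7
lip face hx [-95.  -94.7 -94.2] 35
```

```bash
python3 -m creep '[[[0,1,0],0],[[0,1.5,0],0],[[0,2,0],0],[[0,2.5,0],0],[[0,2.5,0],0]]' >/dev/null
python3 -c "from h import *; st();lipf(camera('scene'))"
python3 -m creep '[[[0,-2,0],0],[[0,-5,0],0],[[0,-8,0],0],[[0,-12,0],0],[[0,-16,0],0]]' >/dev/null
python3 -c "from h import *; st();lipf(camera('scene'))"
```

```text
t 19.72 TCP housing x -107.4 y 0.4 z 127.5 | tooly yaw -12.47 toolz [-0.003 -0.    -1.   ] f hx -8.7 hy 1.0 z -2.5 grip -0.000 4.1
lip face hx [-93.  -92.6 -92.3] 36
t 20.18 TCP housing x -121.5 y 0.5 z 128.8 | tooly yaw -12.52 toolz [ 0.002  0.    -1.   ] f hx 0.3 hy -0.1 z 0.9 grip -0.001 0.0
lip face hx [-98.  -97.5 -97.3] 41
```

The caddy has latched: the lip face stays at -98 with the tool clear of it. I'll retract and do a final check.

```bash
python3 -m creep '[[[0,-10,0],0],[[0,-20,0],0],[[0,-30,-30],0],[[0,-30,-70],0],[[0,-30,-110],0]]' >/dev/null
python3 -m creep '[[[30,0,-20],0],[[60,0,-40],0],[[95,0,-40],0],[[130,0,-40],0],[[165,0,-40],0]]' >/dev/null
python3 -m creep '[[[30,0,0],0],[[60,0,0],0],[[60,0,0],0],[[60,0,0],0],[[60,0,0],0]]' >/dev/null
python3 - <<'E'
from h import *
st(); c=camera("scene"); lipf(c); save(c,"s7.png")
t=camera("top"); im=np.vstack([c["pixels"][190:390,150:450],t["pixels"][60:260,120:420]])[...,::-1]
cv2.imwrite("pics/fin.png",cv2.resize(im,None,fx=1.5,fy=1.5,interpolation=cv2.INTER_CUBIC))
E
```

```text
t 21.48 TCP housing x -152.2 y 224.8 z 278.1 | tooly yaw -12.52 toolz [-0.    -0.001 -1.   ] f hx 1.0 hy -0.5 z 0.1 grip -0.001 0.0
lip face hx [-97.  -97.  -96.9] 46
```

View pics/fin.png

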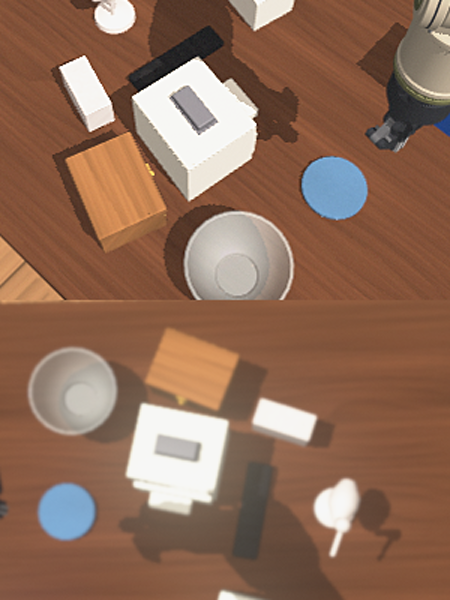

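The dispenser is shut, with the lip at picture position (170,500). The bystanders stand where they were and the robot is clear, so I'll hand in.

```bash
python3 -c "from workcell import manip; print(manip.hand_in())"
```

```text
the job is handed in; nothing more can be done
None
```

The job is handed in at about 21 s of the 72 s: the caddy popped out, the drum's mark was turned to within about 1° of the top, and the caddy was pushed home and stays latched; the first push stopped short and was repeated, the mark couldn't be seen again once the caddy was shut, and the bystanders look unmoved in the final pictures.

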